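# Set a block-printing press to a lino block

## Robot

A 6-joint arm with a two-finger parallel gripper is mounted at the origin on the work surface. World frame = base frame: x ahead of the robot, y to its left, z up, the work surface at z = 0. Lengths are in m, angles in degrees, forces in N, time in s.
With the tool pointing down it reaches from about 0.375 to 0.9 m from the base axis. Payload 3.1 kg.
Tool frame: the origin (TCP) lies at the very end of the fingers, on their centre line; the grasp point (between the pads) lies 19 mm behind it (bot.hold_point_z is the z of the grasp point in the tool frame, in m); z points along the fingers, y is the line along which they close (so a half turn about z gives the same grasp; the last joint's range is limited). The gripper opens to 87 mm and grips with 3 to 60 N. Pads are 19 mm wide; open, the fingers measure 117 mm over their backs; the gripper's body (75 mm by 190 mm) begins 51 mm behind the grasp point.
Start: joints at [-83.795, 30.224, 82.088, -0, 67.689, -10.227], TCP at [0.177, -0.599, 0.223] pointing down, gripper open.
Joint ranges: [-176.69, 176.69], [-43.24, 126.21], [12.49, 139.97], [-82, 262], [0, 151.66], [-163.58, 163.58]. Speed limits (degrees/s): [159.86, 159.86, 180, 180, 180, 180].

## Interface

Orientations are given as a 3x3 rotation matrix whose columns are the frame's x, y, z axes.
In Python, from rig import bot, capture, camera_model gives the robot as it stands.
- The arm moves only by the tool apply_moves, never from a script. Its argument "plan" is text: rows parted by semicolons, each of 6 numbers parted by spaces: the shift along the tool's x, y, z in units of 0.05 m (1.0 is 0.05 m), then the turn, a rotation vector about the tool's x, y, z in units of 360 degrees (1.0 is 360 degrees). In form: dx dy dz ax ay az; .... A call has 1 to 10 rows; each row shifts and turns the commanded pose from where the row before left it, along the tool's axes as they then stand; what a row does not reach is not made up. A row lasts 1/12 s, in which the tool goes at most 41.7 mm and 7.16 degrees, less where a joint would pass 70% of its speed; a pose out of reach is approached as far as the arm can. A call with a number of a shift or a turn outside -1 to 1 is refused whole. A call with a gripper value outside its range is refused whole. "gripper" is the gripper command: -1 is shut, 1 is fully open, values between are in proportion, set as the call begins (left out, the last holds). The fingers move at their own pace and stop on an object; the grip force is fixed at half the most. Time passes only in rows, so rows that do not move let the fingers close. It gives the time, the measured TCP pose, the force, the opening and the grip force at its end, in the units of the state.
- bot.read_state(): the state, without advancing time (a new reading comes with each control period).
- capture(name): name is "scene" or "top" or "wrist"; returns the picture (480x640x3 uint8, red, green, blue); there is no depth.
- camera_model(name): a dict with "vertical_fov" (degrees; the focal length in pixels is half the picture's height over the tangent of half this angle, whatever the lens; pixels are square), "cx", "cy" (the principal point, pixels), "position" and "rotation" of the camera in the world; the wrist camera has in their place "hand_eye" (4x4, takes a point from camera to tool coordinates, whose origin is the TCP and whose axes are the flange's). Camera axes: x right, y down, z forward; pixel columns grow to the right and rows downward; lengths in m; the calibration is good to about 2 mm. The wrist camera is an equidistant fisheye: a pixel r from the principal point sees the ray r / f radians off the axis. A picture is of the moment at which its call begins: read the wrist's pose just before it. camera_model takes no time and is no camera call.
- bot.hand_in(): hands the job in; it is judged then, once.
The state is a dict: "time_s": time; "joint_positions": joint angles; "qvel": joint speeds; "tau": joint torques, N m; "position": TCP position; "tcp_rot": TCP orientation; "force": force on the tool from outside, world axes, zero at the start; "moment": the same for the moment, N m; "opening": opening from 0.0 (shut) to 1.0 (fully open); "grasp_force": force on a finger pad.
Only numpy, scipy, OpenCV 4.12 (cv2) and the standard library are available. Lean on these libraries where they do the work, as an engineer would, in place of code of your own. Each camera call takes 0.05 s, during which the arm holds its last target. There are 200 camera calls.

## Task

Slide the mounted lino block straight back under the platen of the printing press until it is fully home against the register stop. Then turn the wing screw clockwise until the platen bottoms on the block, finger-tight and no harder, back the screw off a quarter of a turn so that paper and felt will fit, and let go. Leave the other things on the table where they are.

Things in the scene. Friction and masses are not known exactly. Their poses are not given: they have to be found in the camera images.
- press: table-top screw press with teal castings, fixed to the table. Origin on the table under the screw axis; x points from the open front (robot side) to the back, y to its left, z up. Two steel columns 22 mm thick at y = +-94 mm carry the bridge, which holds the screw
- bed (a point): middle of the bed face, 129 mm in front of the screw axis, 32 mm above the table. Bed 275 x 250 mm, from 165 mm in front of the axis to 110 mm behind. A cardboard packing board lies on it, 4 to 7 mm thick (not known). Brass side gauges stand on the bed, inner faces 56 mm either side of the middle, tops 48 mm above the table, from 93 mm in front of the axis to 62 mm behind
- bridge (a point): on the screw axis at the top of the bridge, 158 mm above the table. The bridge is 42 mm deep (x), 232 mm long (y), 30 mm high; on it a boss 46 mm across to 170 mm and dome nuts over the columns to 173 mm above the table
- stop (a point): middle of the face of the register stop, a dark steel bar across the back of the bed, 62 mm behind the screw axis, its top 50 mm up; axes as the press
- block: loose wooden block faced with dark green lino with a cut leaf design, 160 (x) x 104 (y) x 22 mm, 0.2 to 0.4 kg (slides with 1 to 4 N), lying on the packing board between the gauges with 4 mm play each side, 45 to 70 mm short of the stop. Origin at the centre underneath; x points towards the stop, z up. Home, its front end still stands out 48 mm in front of the platen, where fingertips have room to push
- block_front (a point): middle of the block's front end (robot side), where to push it, 11 mm above its underside; axes as the block
- block_back (a point): middle of the block's back end, 11 mm above its underside, which comes to lie against the stop; axes as the block
- block_face (a point): centre of the block's lino face (its top); axes as the block
- platen: aluminium pressing plate under the bridge, 100 (x) x 186 (y) x 13 mm, hung on the screw and guided straight up and down by the columns; it does not turn. Origin at the centre of its underside; starts 3 to 8 mm above the level of the block's face
- wing_screw: black wing screw above the bridge, on the screw axis; it rides up and down with the platen. Wing 12 mm thick (own y), 73 mm long (own x; the +x end has a red mark), flat sides to be pinched from above, from 23 mm below to 18 mm above the origin; under it a hub 32 mm across. Origin on the axis, 158 mm above the platen's underside. Clockwise seen from above drives the platen down, 12 mm a turn
- wing_top (a point): middle of the wing's upper edge, 17 mm above the origin of the wing screw, on the axis. Turning takes 0.02 to 0.06 N m and the screw stays where it is left. It has 0.25 to 0.65 turn to go; the bottom is hard: the torque then rises at once, with no more turning. Finger-tight is 0.1 to 0.25 N m above the free torque; 0.38 N m (200 N on the lino) marks it
- gouge: bystander: lino gouge, wooden handle 75 x 16 x 16 mm with a steel blade, lying on the left part of the press bed beside the brass gauge; origin under the middle
- ink_black: bystander: jar of black ink, 56 mm across, 75 mm tall, standing left of the press; origin at the centre of its foot
- tape: bystander: roll of masking tape lying flat right of the press, 96 mm across, 25 mm high; origin at the centre underneath
- brayer: bystander: ink roller with a black rubber roll 36 mm thick and a red handle, 160 mm long, lying on the glass inking slab far left; origin underneath, mid-length
- ink_red: bystander: jar of red ink, 56 mm across, 75 mm tall; origin at the centre of its foot
- spare_block: bystander: spare small lino block, 100 x 75 x 22 mm, brown face; origin at the centre underneath
- baren: bystander: wooden baren (hand rubbing disc), 110 mm across, 33 mm high with its grip; origin at the centre underneath
- water_cup: bystander: yellow cup, 72 mm across, 90 mm tall; origin at the centre of its foot
Mind the look-alikes: they are no part of the job. What is shaped like the block but orange or pink is not meant.

How it is judged:
By the outcome, as a careful person would: the job done as asked, in the order asked, and still so for the second after the job is handed in, with the robot touching nothing.
It also fails if it takes over 72 s, if anything falls off the work surface, if the arm or the gripper's body presses on something with over 40 N, if the wrist force passes 120 N, or if a joint passes its speed limit or range.

## Working session

There is one attempt and no reset: what is moved stays moved. The work goes in short steps, Python scripts to look and compute and a tool call to move; the robot and the scene stay as the last step left them, time stands still between calls to the robot, and variables do not carry over. Pictures are saved under pics/ and viewed, at most 10 in all, crops included, and the job is handed in when it is done.

Besides the shell and the picture viewer there is one more tool, called after "Emit:" in YAML: its name, and indented under it one key for each argument. apply_moves: Moves the arm, as the interface text tells. Its arguments: {"type":"object","properties":{"plan":{"type":"string"},"gripper":{"type":"number"}},"required":["plan"]}

```bash
mkdir -p pics; ls
python3 - <<'E'
from rig import bot,capture,camera_model
import cv2
for n in("scene","top"):
    cv2.imwrite(f"pics/{n}0.png",capture(n)[:,:,::-1]); print(n,camera_model(n))
print(camera_model("wrist")); s=bot.read_state(); print(s,bot.hold_point_z)
E
```

```text
pics
scene {'vertical_fov': 57.424724371601805, 'cx': 305.00293933435626, 'cy': 235.9414228976654, 'position': array([0.96979473, 0.61608699, 0.82561279]), 'rotation': array([[-0.76801556,  0.44031083, -0.4650575 ],
       [ 0.64000442,  0.50117073, -0.58242788],
       [-0.02337609, -0.74495253, -0.6667078 ]])}
top {'vertical_fov': 47.85219452903056, 'cx': 313.704475759105, 'cy': 236.19317901104054, 'position': array([0.27402363, 0.02663647, 1.641651  ]), 'rotation': array([[ 1.26666398e-02, -9.89692627e-01,  1.42646631e-01],
       [-9.99919662e-01, -1.24692001e-02,  2.27798455e-03],
       [-4.75815135e-04, -1.42664025e-01, -9.89771059e-01]])}
{'vertical_fov': 65.70646984690485, 'cx': 318.2502000433297, 'cy': 238.28039809999672, 'hand_eye': array([[-2.63792734e-04, -9.51946521e-01, -3.06264187e-01,
         8.31445812e-02],
       [ 9.99999512e-01, -5.42789977e-04,  8.25804767e-04,
         5.51628288e-04],
       [-9.52359106e-04, -3.06263819e-01,  9.51946199e-01,
        -1.62673466e-01],
       [ 0.00000000e+00,  0.00000000e+00,  0.00000000e+00,
         1.00000000e+00]])}
{'time_s': 0.1, 'joint_positions': array([-8.37947838e+01,  3.02735142e+01,  8.21474463e+01,  1.35304709e-03,
        6.76901948e+01, -1.02291504e+01]), 'qvel': array([-0.05483396, -0.13356093, -0.19165628,  0.04220845, -0.12490267,
        0.00826047]), 'tau': array([-3.43626107e-04, -4.40985525e+01, -1.77150911e+01,  6.34608977e-02,
        5.33476355e-02, -3.42393446e-05]), 'position': array([ 0.17676739, -0.59880784,  0.22167971]), 'tcp_rot': array([[ 9.59147027e-01,  2.82908014e-01, -1.87977538e-04],
       [ 2.82907840e-01, -9.59145153e-01,  1.93101932e-03],
       [ 3.66003096e-04, -1.90531176e-03, -9.99998118e-01]]), 'force': array([ 0.51395295,  0.25095848, -0.30569586]), 'moment': array([ 0.00542801, -0.02229535, -0.00624749]), 'grasp_force': 0.0, 'opening': 1.0026887468938106} -0.0187
```

View pics/scene0.png

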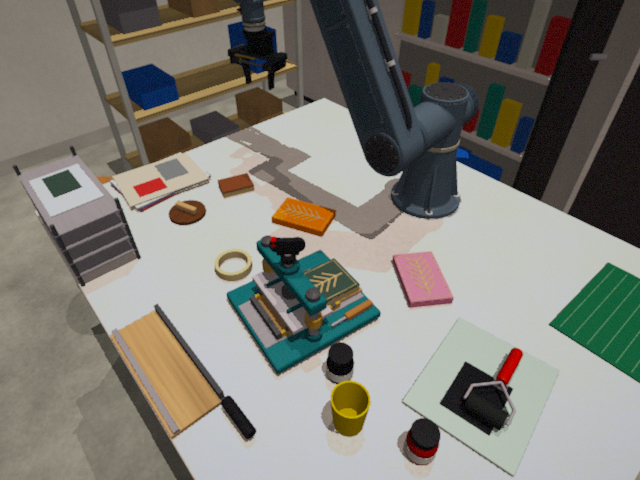

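View pics/top0.png

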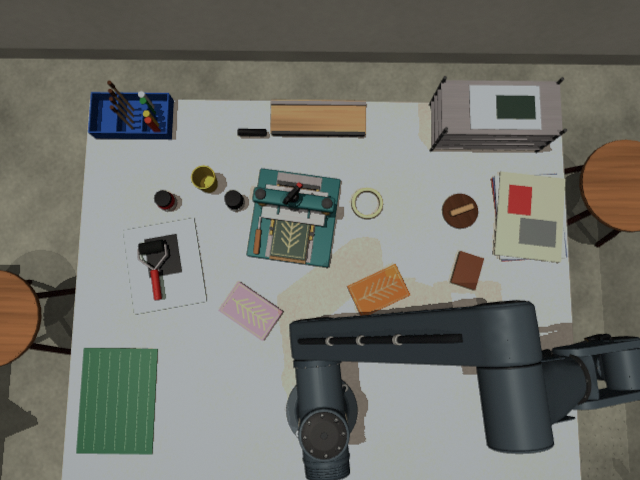

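The scene view shows the press at about (300,300), with the green block on its bed. In the top view the press spans (248–340,168–268), the wing is at about (292,195) and the block at (291,240). I'll zoom in to measure.

Run:
```python
import cv2
im=cv2.imread("pics/top0.png")[160:275,240:348]
a=cv2.resize(im,None,fx=5,fy=5,interpolation=cv2.INTER_CUBIC)
cv2.imwrite("pics/c1.png",a)
```

```text
(no output)
```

View pics/c1.png

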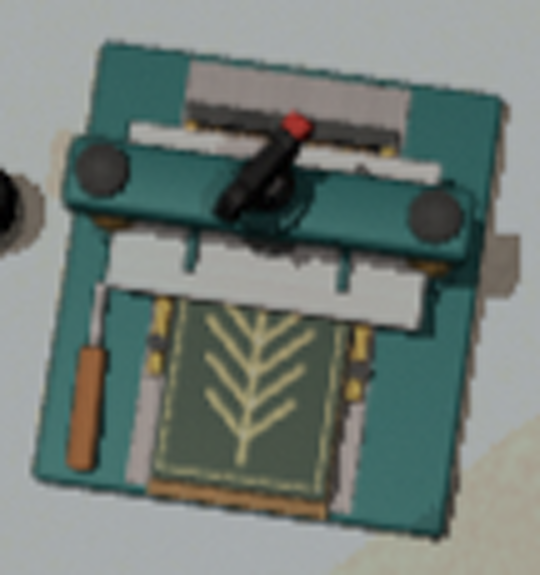

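The crop shows the bed corners at (35,478), (443,535), (502,98) and (105,43). The dome nuts are at (101,168) and (435,215). The wing runs from its red end at (298,124) to (228,212), and the block's front edge from (153,480) to (328,503).

```bash
cat > h.py <<'E'
import numpy as np
from rig import bot,capture,camera_model
from scipy.optimize import least_squares
def proj(P,m):
    f=240/np.tan(np.radians(m['vertical_fov']/2)); q=(np.atleast_2d(P)-m['position'])@m['rotation']
    return q[:,:2]/q[:,2:]*f+[m['cx'],m['cy']]
def ray(px,z,m):
    f=240/np.tan(np.radians(m['vertical_fov']/2)); px=np.atleast_2d(px)
    d=np.c_[(px-[m['cx'],m['cy']])/f,np.ones(len(px))]@m['rotation'].T
    return m['position']+d*((z-m['position'][2])/d[:,2])[:,None]
def T(p,P):
    c,s=np.cos(p[2]),np.sin(p[2]); P=np.array(P,float); 
    return P@np.array([[c,s,0],[-s,c,0],[0,0,1]])+[p[0],p[1],0]
E
python3 - <<'E'
from h import *
m=camera_model("top"); c=lambda a:np.array(a)/5+[240,160]-0.4
px=c([(35,478),(443,535),(502,98),(105,43),(101,168),(435,215)])
P=np.array([(-.165,.125,.032),(-.165,-.125,.032),(.11,-.125,.032),(.11,.125,.032),(0,.094,.173),(0,-.094,.173)])
r=least_squares(lambda p:(proj(T(p,P),m)-px).ravel(),[.5,.1,0]); p=r.x
print(p,np.degrees(p[2]),r.fun.round(1))
w=ray(c([(298,124),(228,212)]),.215,m); print("wing",w, np.degrees(np.arctan2(*(w[0]-w[1])[[1,0]])),w.mean(0))
b=ray(c([(153,480),(328,503)]),.0595,m); print("block front",b,T([0,0,-p[2]],b-[p[0],p[1],0]))
for z in [.158]: print("axis at", T(p,[0,0,0]),"pre-push pt",T(p,[-.2,0,0]))
E
```

```text
[ 0.59203216  0.0878398  -0.12733275] -7.295629324484677 [-0.8  0.6  0.4  0.8  0.8 -0.8 -0.7 -0.9  0.   0.1  0.3 -0. ]
wing [[0.62052058 0.07089902 0.215     ]
 [0.57156504 0.10774643 0.215     ]] -36.96771135774326 [0.59604281 0.08932273 0.215     ]
block front [[0.44279145 0.15744216 0.0595    ]
 [0.43051442 0.05434595 0.0595    ]] [[-0.15687121  0.05008695  0.0595    ]
 [-0.15595677 -0.05373365  0.0595    ]]
axis at [0.59203216 0.0878398  0.        ] pre-push pt [0.39365134 0.11323759 0.        ]
```

Emit:
apply_moves:
  plan: "0.49 -0.45 0 0 0 0;0.49 -0.45 0 0 0 0;0.49 -0.45 0 0 0 0;0.49 -0.45 0 0 0 0;0.49 -0.45 0 0 0 0;0.49 -0.45 0 0 0 0;0.49 -0.45 0 0 0 0"
  gripper: -1

```text
time_s: 0.68
position: [0.2972, -0.3981, 0.2222]
tcp_rot: [[0.959, 0.282, -0.0], [0.282, -0.959, 0.001], [0.0, -0.001, -1.0]]
force: [-0.1, -0.1, -0.7]
opening: 0.555
grasp_force: 0.0
```

Emit:
apply_moves:
  plan: "0.49 -0.45 0 0 0 0;0.49 -0.45 0 0 0 0;0.49 -0.45 0 0 0 0;0.49 -0.45 0 0 0 0;0.49 -0.45 0 0 0 0;0.49 -0.45 0 0 0 0;0.49 -0.45 0 0 0 0"

```text
time_s: 1.27
position: [0.4171, -0.1986, 0.2224]
tcp_rot: [[0.959, 0.283, -0.0], [0.283, -0.959, 0.0], [-0.0, -0.0, -1.0]]
force: [0.2, 0.3, 0.2]
opening: 0.045
grasp_force: 0.0
```

Emit:
apply_moves:
  plan: "0 0 0 0 0 -0.019;0 0 0 0 0 -0.019;0 0 0 0 0 -0.019;0 0 0 0 0 -0.019;0 0 0 0 0 -0.019;0 0 0 0 0 -0.019;0 0 0 0 0 -0.019;0 0 0 0 0 -0.019;0 0 0 0 0 -0.019;0 0 0 0 0 -0.019"

```text
time_s: 2.1
position: [0.4165, -0.2, 0.2223]
tcp_rot: [[0.084, 0.996, -0.001], [0.996, -0.084, 0.001], [0.0, -0.001, -1.0]]
force: [-0.2, -0.7, 0.3]
opening: 0.004
grasp_force: 0.0
```

Emit:
apply_moves:
  plan: "0 0 0 0 0 -0.019;0 0 0 0 0 -0.019;0 0 0 0 0 -0.019;0 0 0 0 0 -0.019;0 0 0 0 0 -0.019;0 0 0 0 0 -0.019;0 0 0 0 0 -0.019;0 0 0 0 0 -0.019;0 0 0 0 0 -0.019;0 0 0 0 0 -0.019"

```text
time_s: 2.93
position: [0.4164, -0.2001, 0.2223]
tcp_rot: [[-0.895, 0.445, -0.001], [0.445, 0.895, 0.001], [0.001, 0.0, -1.0]]
force: [-0.9, 0.3, -0.0]
opening: 0.005
grasp_force: 0.0
```

Emit:
apply_moves:
  plan: "0 0 0 0 0 -0.018;0 0 0 0 0 -0.018;0 0 0 0 0 -0.018;0 0 0 0 0 0"

```text
time_s: 3.27
position: [0.4165, -0.2001, 0.2223]
tcp_rot: [[-0.992, 0.126, -0.001], [0.126, 0.992, 0.0], [0.001, 0.0, -1.0]]
force: [0.0, 0.4, 0.2]
opening: 0.004
grasp_force: 0.0
```

Emit:
apply_moves:
  plan: "0.116 0.684 0 0 0 0;0.116 0.684 0 0 0 0;0.116 0.684 0 0 0 0;0.116 0.684 0 0 0 0;0.116 0.684 0 0 0 0;0.116 0.684 0 0 0 0;0.116 0.684 0 0 0 0;0.116 0.684 0 0 0 0;0.116 0.684 0 0 0 0;0 0 0 0 0 0"

```text
time_s: 4.1
position: [0.4028, 0.1166, 0.2225]
tcp_rot: [[-0.992, 0.125, -0.001], [0.125, 0.992, 0.002], [0.001, 0.002, -1.0]]
force: [-0.3, -0.4, -0.3]
opening: 0.009
grasp_force: 0.0
```

Run:
```python
from h import *
import cv2
s=bot.read_state(); print(s['position'],s['tcp_rot'])
np.savez("w1.npz",p=s['position'],R=s['tcp_rot'])
cv2.imwrite("pics/w1.png",capture("wrist")[:,:,::-1])
```

```text
[0.40277888 0.11658516 0.22252936] [[-9.92212442e-01  1.24555443e-01 -6.41310787e-04]
 [ 1.24553563e-01  9.92209931e-01  2.42114257e-03]
 [ 9.37881417e-04  2.32241023e-03 -9.99996863e-01]]
```

View pics/w1.png

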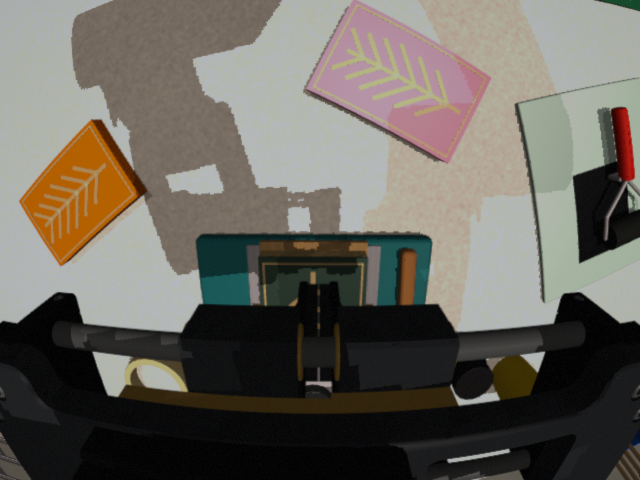

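The wrist view looks back past the gripper. The bed's front edge runs (198,235)–(432,236), and the block's front top edge runs about (260,256)–(367,256), directly in line with the fingers.

```bash
cat >> h.py <<'E'
def wray(px,z,p,R):
    m=camera_model("wrist"); f=240/np.tan(np.radians(m['vertical_fov']/2)); H=m['hand_eye']
    d=np.atleast_2d(px)-[m['cx'],m['cy']]; r=np.linalg.norm(d,axis=1); t=r/f
    v=np.c_[d/r[:,None]*np.sin(t)[:,None],np.cos(t)]@H[:3,:3].T@R.T
    o=R@H[:3,3]+p; return o+v*((z-o[2])/v[:,2])[:,None]
E
python3 - <<'E'
from h import *
w=np.load("w1.npz"); p=[.59203,.08784,-.12733]
inv=lambda q:T([0,0,-p[2]],q-[p[0],p[1],0]).round(4)
print(inv(wray([(197,236),(432,236)],.032,w['p'],w['R'])))
print(inv(wray([(260,256),(367,256)],.0595,w['p'],w['R'])),inv(wray([(260,241),(367,241)],.0375,w['p'],w['R'])))
print(inv(w['p']))
E
```

```text
[[-0.1662 -0.1217  0.032 ]
 [-0.1666  0.1205  0.032 ]]
[[-0.1551 -0.0515  0.0595]
 [-0.1553  0.0493  0.0595]] [[-0.1628 -0.0543  0.0375]
 [-0.163   0.0518  0.0375]]
[-0.1914  0.0045  0.2225]
```

Emit:
apply_moves:
  plan: "0 -0.1 0.44 0 0 0;0 0 0.44 0 0 0;0 0 0.44 0 0 0;0 0 0.44 0 0 0;0 0 0.44 0 0 0;0 0 0.44 0 0 0;0 0 0.44 0 0 0;0 0 0.42 0 0 0;0 0 0 0 0 0"

```text
time_s: 4.9
position: [0.4021, 0.1054, 0.0448]
tcp_rot: [[-0.991, 0.131, -0.006], [0.131, 0.991, -0.0], [0.006, -0.001, -1.0]]
force: [0.0, 0.8, -0.0]
opening: 0.007
grasp_force: 0.0
```

Emit:
apply_moves:
  plan: "-0.1 0 0 0 0 0;-0.1 0 0 0 0 0;-0.1 0 0 0 0 0;-0.1 0 0 0 0 0;-0.1 0 0 0 0 0;-0.1 0 0 0 0 0;0 0 0 0 0 0"

```text
time_s: 5.48
position: [0.4343, 0.1028, 0.0481]
tcp_rot: [[-0.992, 0.128, 0.001], [0.128, 0.992, -0.0], [-0.001, 0.0, -1.0]]
force: [-0.7, 0.1, -0.4]
opening: 0.006
grasp_force: 0.0
```

Emit:
apply_moves:
  plan: "-0.1 0.06 0 0 0 0;-0.1 0 0 0 0 0;-0.1 0 0 0 0 0;-0.1 0 0 0 0 0;-0.1 0 0 0 0 0"

```text
time_s: 5.9
position: [0.4587, 0.1027, 0.0475]
tcp_rot: [[-0.992, 0.127, -0.001], [0.127, 0.992, 0.0], [0.001, -0.0, -1.0]]
force: [-2.6, 0.1, 0.7]
opening: 0.01
grasp_force: 1.3
```

Emit:
apply_moves:
  plan: "-0.1 0 0 0 0 0;-0.1 0 0 0 0 0;0 0 0 0 0 0"

```text
time_s: 6.15
position: [0.4709, 0.1011, 0.0476]
tcp_rot: [[-0.992, 0.128, 0.004], [0.128, 0.992, -0.0], [-0.004, 0.0, -1.0]]
force: [-0.8, 0.0, -0.9]
opening: 0.006
grasp_force: 0.0
```

Emit:
apply_moves:
  plan: "-0.06 0 0 0 0 0;-0.06 0 0 0 0 0;-0.06 0 0 0 0 0;0 0 0 0 0 0"

```text
time_s: 6.48
position: [0.4786, 0.1001, 0.0476]
tcp_rot: [[-0.992, 0.128, 0.002], [0.128, 0.992, -0.0], [-0.002, 0.0, -1.0]]
force: [-1.2, 0.5, -1.3]
opening: 0.007
grasp_force: 0.5
```

Emit:
apply_moves:
  plan: "-0.03 0 0 0 0 0;-0.03 0 0 0 0 0;0 0 0 0 0 0"

```text
time_s: 6.73
position: [0.4806, 0.0998, 0.0476]
tcp_rot: [[-0.992, 0.128, 0.001], [0.128, 0.992, -0.0], [-0.001, 0.0, -1.0]]
force: [-1.9, 0.7, 0.6]
opening: 0.005
grasp_force: 0.8
```

Emit:
apply_moves:
  plan: "-0.03 0 0 0 0 0;-0.03 0 0 0 0 0;0 0 0 0 0 0"

```text
time_s: 6.98
position: [0.4841, 0.0994, 0.0476]
tcp_rot: [[-0.992, 0.128, 0.002], [0.128, 0.992, -0.0], [-0.002, 0.0, -1.0]]
force: [-1.1, -0.1, -0.0]
opening: 0.003
grasp_force: 0.7
```

Emit:
apply_moves:
  plan: "-0.03 0 0 0 0 0;-0.03 0 0 0 0 0;0 0 0 0 0 0"

```text
time_s: 7.23
position: [0.4865, 0.0991, 0.0476]
tcp_rot: [[-0.992, 0.128, 0.0], [0.128, 0.992, 0.0], [-0.0, 0.0, -1.0]]
force: [-2.6, 0.6, 1.1]
opening: 0.005
grasp_force: 1.2
```

Emit:
apply_moves:
  plan: "-0.03 0 0 0 0 0;-0.03 0 0 0 0 0;0 0 0 0 0 0"

```text
time_s: 7.48
position: [0.4864, 0.0991, 0.0474]
tcp_rot: [[-0.992, 0.128, -0.006], [0.128, 0.992, 0.0], [0.006, -0.0, -1.0]]
force: [-6.2, 1.4, 3.7]
opening: 0.004
grasp_force: 3.1
```

Emit:
apply_moves:
  plan: "-0.03 0 0 0 0 0;-0.03 0 0 0 0 0;0 0 0 0 0 0"

```text
time_s: 7.73
position: [0.4864, 0.099, 0.0472]
tcp_rot: [[-0.992, 0.127, -0.012], [0.127, 0.992, 0.001], [0.012, -0.001, -1.0]]
force: [-9.8, 2.4, 7.4]
opening: 0.005
grasp_force: 5.0
```

Emit:
apply_moves:
  plan: "0.1 0 0 0 0 0;0.2 0 0 0 0 0;0.3 0 0 0 0 0;0.2 0 -0.3 0 0 0;0 0 -0.6 0 0 0;0 0 -0.7 0 0 0;0 0 -0.7 0 0 0;0 0 -0.7 0 0 0;0 0 -0.7 0 0 0;0 0 -0.7 0 0 0"

```text
time_s: 8.57
position: [0.4533, 0.1033, 0.2698]
tcp_rot: [[-0.992, 0.128, 0.004], [0.128, 0.992, -0.0], [-0.004, 0.0, -1.0]]
force: [1.4, -0.9, 0.0]
opening: 0.002
grasp_force: 0.0
```

Emit:
apply_moves:
  plan: "0 0 -0.7 0 0 0;0 0 0 0 0 0;0 0 0 0 0 0"
  gripper: 1

```text
time_s: 8.82
position: [0.4547, 0.1033, 0.305]
tcp_rot: [[-0.992, 0.128, 0.009], [0.128, 0.992, -0.0], [-0.009, 0.001, -1.0]]
force: [-0.8, 0.6, -0.7]
opening: 0.15
grasp_force: 0.0
```

Run:
```python
from h import *
import cv2
s=bot.read_state(); print(s['position'],s['tcp_rot'],s['moment'],s['force'])
t=capture("top")[155:275,235:350,::-1]; sc=capture("scene")[225:365,220:385,::-1]
a=cv2.resize(t,None,fx=4.5,fy=4.5,interpolation=cv2.INTER_CUBIC)
b=cv2.resize(sc,None,fx=4.5,fy=4.5,interpolation=cv2.INTER_CUBIC)
cv2.imwrite("pics/t2.png",a);cv2.imwrite("pics/s2.png",b[:600,:800]);print(a.shape,b.shape)
```

```text
[0.45470294 0.10333581 0.30502508] [[-9.91788130e-01  1.27589384e-01  8.78943713e-03]
 [ 1.27592024e-01  9.91826702e-01 -2.61934726e-04]
 [-8.75101853e-03  8.61678324e-04 -9.99961338e-01]] [ 0.09185357 -0.1372455  -0.02188228] [-0.82516498  0.57478871 -0.74001166]
(540, 518, 3) (630, 742, 3)
```

View pics/s2.png

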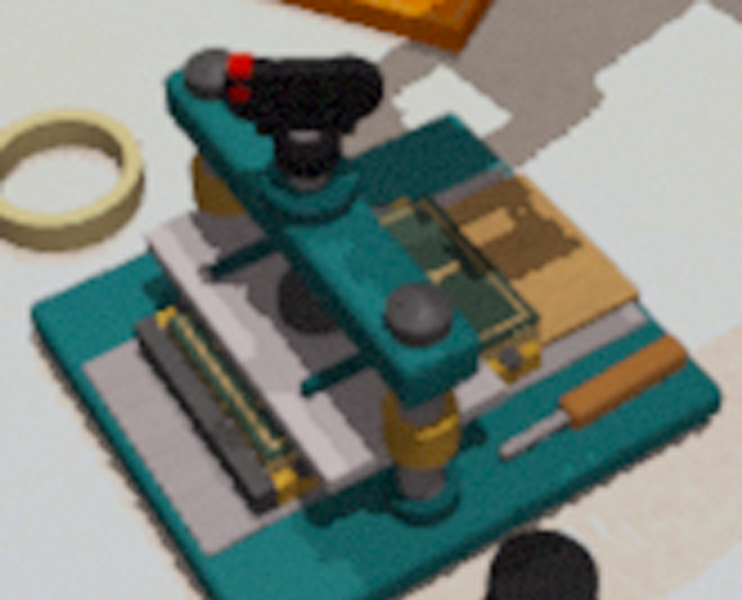

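View pics/t2.png

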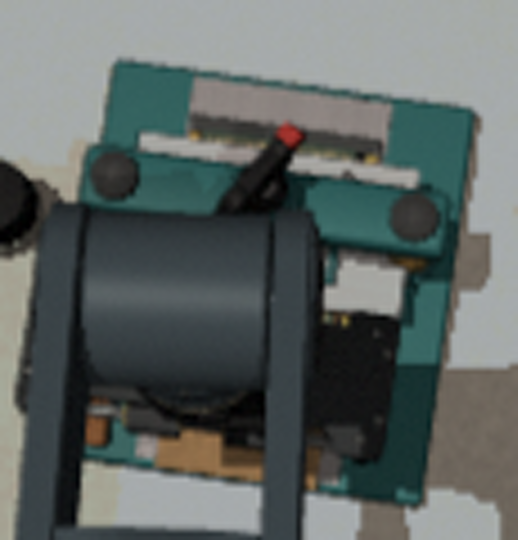

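The block sits against the stop. In the scene crop the wing's upper edge runs from the red end at (230,58) to (380,65), and its lower edge is at about y = 100–112. In the top crop the red tip is at (290,132).

Run:
```python
from h import *
mt=camera_model("top"); ms=camera_model("scene")
ct=np.array([(298,124),(228,212)])/5+[239.6,159.6]
s=lambda a:np.array(a)/4.5+[219.6,224.6]
# scene silhouette: left/right extents, top & bottom extents at ends
def wing(q):
    x,y,z,a=q; c,sn=np.cos(a),np.sin(a); R=np.array([[c,-sn,0],[sn,c,0],[0,0,1]])
    E=[[sx*.0365,sy*.006,sz] for sx in(1,-1) for sy in(1,-1) for sz in(-.023,.018)]
    return (np.array(E)@R.T)+[x,y,z]
def res(q):
    W=wing(q); ps=proj(W,ms); red,blk=ps[:4],ps[4:]
    pt=proj(W[[1,3,5,7]],mt)
    L=s([(228,54),(382,115)]); 
    return np.r_[ps[:,0].min()-L[0,0],ps[:,0].max()-L[1,0],ps[:,1].min()-L[0,1],ps[:,1].max()-L[1,1],
      (pt[:2].mean(0)-ct[0]),(pt[2:].mean(0)-ct[1]),(np.array(q[:2])-[.592,.0878])/.002]
r=least_squares(res,[.592,.0878,.223,np.radians(-37)])
print(r.x,np.degrees(r.x[3]),r.fun.round(1)); print(s([(228,54),(382,115)]),proj(wing(r.x),ms).round(1))
```

```text
[ 0.59105222  0.08690303  0.22696708 -0.71886907] -41.188163796538156 [-1.   2.1 -2.4  3.   2.7 -1.9 -1.9  0.6 -0.5 -0.4]
[[270.26666667 236.6       ]
 [304.48888889 250.15555556]] [[270.8 253.1]
 [269.2 238.3]
 [271.3 249.1]
 [269.8 234.3]
 [306.5 253.1]
 [306.1 238.2]
 [306.6 249.1]
 [306.2 234.2]]
```

Emit:
apply_moves:
  plan: "-0.46 0.007 0 0 0 0;-0.46 0.007 0 0 0 0;-0.46 0.007 0 0 0 0;-0.46 0.007 0 0 0 0;-0.46 0.007 0 0 0 0;-0.46 0.005 0 0 0 0;0 0 0 0 0 0.018;0 0 0 0 0 0.018;0 0 0 0 0 0.018;0 0 0 0 0 0.018"
  gripper: 1

```text
time_s: 9.75
position: [0.5889, 0.0877, 0.2994]
tcp_rot: [[-0.833, 0.553, -0.005], [0.553, 0.833, 0.0], [0.004, -0.003, -1.0]]
force: [-0.2, -0.2, 0.2]
opening: 0.964
grasp_force: 0.0
```

Emit:
apply_moves:
  plan: "0 0 0 0 0 0.016;0 0 0 0 0 0;0 0 0 0 0 0"

```text
time_s: 10.0
position: [0.589, 0.0877, 0.3004]
tcp_rot: [[-0.779, 0.627, -0.003], [0.627, 0.779, 0.0], [0.003, -0.002, -1.0]]
force: [0.6, 1.1, -0.5]
opening: 1.0
grasp_force: 0.0
```

Run:
```python
from h import *
import cv2
s=bot.read_state(); R=s['tcp_rot']; print(s['position'],R.round(4),s['moment'],s['joint_positions'],s['opening'])
print("err tool",R.T@(np.array([.5915,.0875,s['position'][2]])-s['position'])/.05)
cv2.imwrite("pics/w3.png",capture("wrist")[:,:,::-1])
```

```text
[0.58898112 0.08774639 0.30043079] [[-7.786e-01  6.275e-01 -3.500e-03]
 [ 6.275e-01  7.787e-01  1.000e-04]
 [ 2.800e-03 -2.100e-03 -1.000e+00]] [ 0.02698953 -0.16445366 -0.03886307] [-2.26748746e+00  2.35342120e+01  8.07798279e+01 -3.75288320e-03
  7.58863186e+01 -5.34039410e+01] 1.000357923844622
err tool [-0.04231833  0.02777254 -0.00017652]
```

View pics/w3.png

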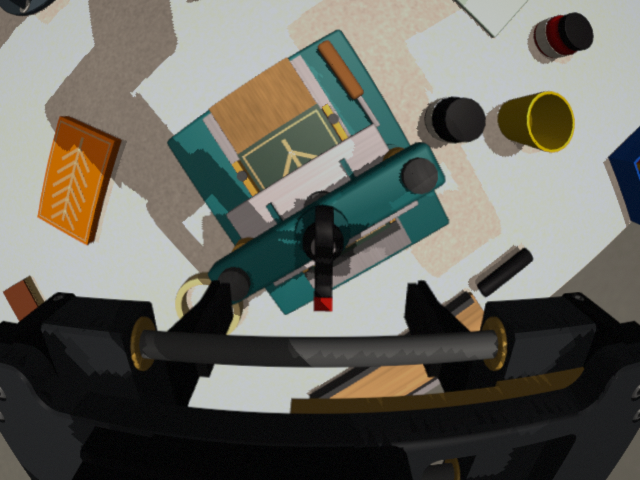

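The wrist view shows the wing upright between the open fingers, aligned with the image. It runs from (325,206) to the red end at (323,310).

Run:
```python
from h import *
R=np.array([[-.7786,.6275,-.0035],[.6275,.7787,.0001],[.0028,-.0021,-1]]); p=np.array([.58898,.08775,.30043])
for z in (.235,.243,.25):
    w=wray([(325,206),(323,310)],z,p,R); print(z,w.mean(0),np.linalg.norm(w[0]-w[1]),(w-p)@R/.05)
```

```text
0.235 [0.59310549 0.08685459 0.235     ] 0.07369441791710338 [[ 0.6577288   0.05020488  1.31034347]
 [-0.816016    0.03095087  1.30627538]]
0.243 [0.59063593 0.08871106 0.243     ] 0.07111249116949317 [[ 0.69411477  0.04745116  1.15044879]
 [-0.72799654  0.02887173  1.14652322]]
0.25 [0.58847506 0.09033547 0.25      ] 0.06885330526533438 [[ 0.72595248  0.04504166  1.01054094]
 [-0.6509795   0.02705248  1.00674009]]
```

Emit:
apply_moves:
  plan: "-0.05 0.036 0.2 0 0 0;0 0 0.4 0 0 0;0 0 0.4 0 0 0;0 0 0.4 0 0 0;0 0 0.3 0 0 0;0 0 0.2 0 0 0;0 0 0 0 0 0;0 0 0 0 0 0"

```text
time_s: 10.72
position: [0.5926, 0.0876, 0.2069]
tcp_rot: [[-0.777, 0.629, -0.001], [0.629, 0.777, 0.0], [0.001, -0.001, -1.0]]
force: [0.5, 0.0, 0.0]
opening: 0.996
grasp_force: 0.0
```

Emit:
apply_moves:
  plan: "0 0 0 0 0 0;0 0 0 0 0 0;0 0 0 0 0 0;0 0 0 0 0 0;0 0 0 0 0 0;0 0 0 0 0 0;0 0 0 0 0 0;0 0 0 0 0 0;0 0 0 0 0 0;0 0 0 0 0 0"
  gripper: -1

```text
time_s: 11.55
position: [0.5927, 0.0876, 0.2075]
tcp_rot: [[-0.777, 0.629, -0.0], [0.629, 0.777, 0.0], [0.0, -0.0, -1.0]]
force: [-0.1, 0.3, 0.1]
opening: 0.327
grasp_force: 0.0
```

```bash
cat > st.py <<'E'
from h import *
s=bot.read_state(); R=s['tcp_rot']
print(s['time_s'],s['position'].round(4),'yaw',np.degrees(np.arctan2(R[1,0],R[0,0])).round(2),'tilt',R[:,2].round(3),'F',s['force'].round(2),'M',s['moment'].round(3),'open',round(s['opening'],3),s['grasp_force'],'j6',s['joint_positions'][5].round(1),'tau6',s['tau'][5].round(3))
E
python3 st.py
```

```text
11.55 [0.5927 0.0876 0.2075] yaw 140.99 tilt [-0.  0. -1.] F [-0.12  0.25  0.14] M [ 0.062 -0.178 -0.025] open 0.327 0.0 j6 -53.3 tau6 0.0
```

Emit:
apply_moves:
  plan: "0 0 0 0 0 0;0 0 0 0 0 0;0 0 0 0 0 0;0 0 0 0 0 0;0 0 0 0 0 0;0 0 0 0 0 0;0 0 0 0 0 0"

```text
time_s: 12.13
position: [0.5932, 0.0883, 0.2075]
tcp_rot: [[-0.777, 0.63, 0.001], [0.63, 0.777, 0.001], [-0.0, 0.002, -1.0]]
force: [2.5, 3.4, -1.6]
opening: 0.135
grasp_force: 30.0
```

```bash
python3 st.py
```

```text
12.1333 [0.5932 0.0883 0.2075] yaw 140.99 tilt [ 0.001  0.001 -1.   ] F [ 2.48  3.4  -1.62] M [ 0.701 -0.527 -0.051] open 0.135 29.99887119513005 j6 -53.3 tau6 -0.04
```

Emit:
apply_moves:
  plan: "0 0.02 0 0 0 0;0 0 0.0024 0 0 0.01;0 0 0.0024 0 0 0.01;0 0 0.0024 0 0 0.01;0 0 0.0024 0 0 0.01;0 0 0.0024 0 0 0.01;0 0 0.0024 0 0 0.01"

```text
time_s: 12.72
position: [0.5939, 0.0888, 0.2069]
tcp_rot: [[-0.488, 0.873, 0.001], [0.873, 0.488, 0.001], [0.0, 0.001, -1.0]]
force: [2.4, 4.1, -2.1]
opening: 0.136
grasp_force: 30.0
```

```bash
python3 st.py
```

```text
12.7167 [0.5939 0.0888 0.2069] yaw 119.22 tilt [ 0.001  0.001 -1.   ] F [ 2.45  4.05 -2.08] M [ 0.718 -0.615  0.04 ] open 0.136 29.99958344735205 j6 -31.4 tau6 -0.451
```

Emit:
apply_moves:
  plan: "0.01 0.017 0 0 0 0;0.01 0.017 0 0 0 0;0 0 0 0 0 0;0 0 0 0 0 0"

```text
time_s: 13.05
position: [0.5939, 0.0889, 0.2068]
tcp_rot: [[-0.492, 0.871, -0.001], [0.871, 0.492, -0.002], [-0.001, -0.002, -1.0]]
force: [-0.8, -4.3, -0.5]
opening: 0.139
grasp_force: 30.0
```

```bash
python3 st.py
```

```text
13.05 [0.5939 0.0889 0.2068] yaw 119.45 tilt [-0.001 -0.002 -1.   ] F [-0.82 -4.28 -0.48] M [-0.465 -0.181 -0.012] open 0.139 30.00098513904959 j6 -31.5 tau6 -0.023
```

Emit:
apply_moves:
  plan: "-0.015 -0.01 0 0 0 0;0 0 0.0034 0 0 0.014;0 0 0.0034 0 0 0.014;0 0 0.0034 0 0 0.014;0 0 0.0034 0 0 0.014;0 0 0.0034 0 0 0.014;0 0 0.0034 0 0 0.014;0 0 0.0034 0 0 0.014;0 0 0.0034 0 0 0.014;0 0 0.0034 0 0 0.014"

```text
time_s: 13.88
position: [0.5956, 0.0891, 0.2053]
tcp_rot: [[0.279, 0.96, 0.003], [0.96, -0.279, -0.0], [0.001, 0.003, -1.0]]
force: [3.9, -1.2, -3.3]
opening: 0.137
grasp_force: 30.0
```

```bash
python3 st.py
```

```text
13.8833 [0.5956 0.0891 0.2053] yaw 73.81 tilt [ 0.003 -0.    -1.   ] F [ 3.89 -1.17 -3.27] M [-0.13  -0.532  0.076] open 0.137 30.002400493249297 j6 14.1 tau6 -0.648
```

Emit:
apply_moves:
  plan: "0.006 0.019 0 0 0 0;0 0 0.0034 0 0 0.014;0 0 0.0034 0 0 0.014;0 0 0.0034 0 0 0.014;0 0 0.0034 0 0 0.014;0 0 0 0 0 0"

```text
time_s: 14.38
position: [0.5963, 0.0887, 0.2047]
tcp_rot: [[0.589, 0.808, 0.002], [0.808, -0.589, -0.001], [0.001, 0.002, -1.0]]
force: [3.6, -1.3, -1.7]
opening: 0.136
grasp_force: 30.0
```

```bash
python3 st.py
```

```text
14.3833 [0.5963 0.0887 0.2047] yaw 53.92 tilt [ 0.002 -0.001 -1.   ] F [ 3.56 -1.28 -1.71] M [-0.352 -0.594 -0.036] open 0.136 30.001493263989687 j6 34.0 tau6 0.453
```

Emit:
apply_moves:
  plan: "0 0 0 0 0 0;0 0 0 0 0 0;0 0 0 0 0 0;0 0 -0.2 0 0 0;0 0 -0.5 0 0 0;0 0 -0.4 0 0 0;0 0 0 0 0 0"
  gripper: 0.2

```text
time_s: 14.97
position: [0.5979, 0.0895, 0.2649]
tcp_rot: [[0.589, 0.808, 0.009], [0.808, -0.589, 0.0], [0.005, 0.007, -1.0]]
force: [1.1, -0.1, 0.3]
opening: 0.556
grasp_force: 0.0
```

Emit:
apply_moves:
  plan: "0 0 0 0 0 0;0 0 0 0 0 0;0 0 0 0 0 0;0 0 0 0 0 0;0 0 0 0 0 0;0 0 0 0 0 0;0 0 0 0 0 0;0 0 0 0 0 0;0 0 0 0 0 0;0 0 0 0 0 0"
  gripper: -1

```text
time_s: 15.8
position: [0.5953, 0.0892, 0.2596]
tcp_rot: [[0.59, 0.808, -0.0], [0.808, -0.59, 0.0], [-0.0, -0.0, -1.0]]
force: [0.1, 0.4, -0.2]
opening: 0.017
grasp_force: 0.0
```

```bash
python3 st.py
```

```text
15.8 [0.5953 0.0892 0.2596] yaw 53.87 tilt [-0.  0. -1.] F [ 0.07  0.4  -0.18] M [-0.021 -0.046  0.06 ] open 0.017 0.0 j6 34.0 tau6 -0.0
```

Emit:
apply_moves:
  plan: "-0.04 0.022 0.2 0 0 0;0 0 0.1 0 0 0;0 0 0.05 0 0 0;0 0 0.05 0 0 0;0 0 0.05 0 0 0;0 0 0.05 0 0 0;0 0 0 0 0 0"

```text
time_s: 16.38
position: [0.5948, 0.0869, 0.2378]
tcp_rot: [[0.589, 0.808, 0.001], [0.808, -0.589, -0.0], [0.0, 0.001, -1.0]]
force: [-6.2, -1.0, 15.6]
opening: 0.008
grasp_force: 7.6
```

```bash
python3 st.py
```

```text
16.3833 [0.5948 0.0869 0.2378] yaw 53.89 tilt [ 0.001 -0.    -1.   ] F [-6.22 -0.99 15.64] M [-0.116  0.971 -0.043] open 0.008 7.586677819490433 j6 33.8 tau6 -0.031
```

Emit:
apply_moves:
  plan: "0 0 -0.4 0 0 0;0 0 -0.6 0 0 0;0 0 -0.6 0 0 0;-0.26 -0.47 0 0 0 0;-0.26 -0.47 0 0 0 0;-0.25 -0.46 0 0 0 0;0 0 0 0 0 -0.0183;0 0 0 0 0 -0.0183;0 0 0 0 0 -0.0183;0 0 0 0 0 -0.0183"

```text
time_s: 17.22
position: [0.5156, 0.0973, 0.3149]
tcp_rot: [[0.164, 0.986, 0.001], [0.986, -0.164, 0.0], [0.0, 0.001, -1.0]]
force: [-0.8, -0.5, -0.0]
opening: 0.001
grasp_force: 0.0
```

Emit:
apply_moves:
  plan: "0 0 0 0 0 -0.0183;0 0 0 0 0 -0.0183;0 0 0 0 0 -0.0183;0 0 0 0 0 -0.0183;0 0 0 0 0 -0.0183;0 0 0 0 0 -0.0183;0 0 0 0 0 -0.0183;0 0 0 0 0 -0.0183;0 0 0 0 0 -0.0183;0 0 0 0 0 -0.0183"

```text
time_s: 18.05
position: [0.5158, 0.0972, 0.3146]
tcp_rot: [[-0.833, 0.553, 0.0], [0.553, 0.833, 0.0], [-0.0, 0.0, -1.0]]
force: [0.0, -0.1, 0.7]
opening: 0.005
grasp_force: 0.0
```

Emit:
apply_moves:
  plan: "0 0 0 0 0 -0.0183;0 0 0 0 0 -0.0183;0 0 0 0 0 -0.0183;0 0 0 0 0 -0.0183;0 0 0 0 0 0;0 0 0 0 0 0"

```text
time_s: 18.55
position: [0.5158, 0.0972, 0.3146]
tcp_rot: [[-0.991, 0.134, 0.0], [0.134, 0.991, 0.0], [-0.0, 0.0, -1.0]]
force: [-0.5, -0.4, 0.6]
opening: 0.007
grasp_force: 0.0
```

```bash
python3 st.py
```

```text
18.55 [0.5158 0.0972 0.3146] yaw 172.29 tilt [ 0.  0. -1.] F [-0.53 -0.37  0.64] M [ 0.046 -0.216  0.033] open 0.007 0.0 j6 -83.8 tau6 -0.092
```

Emit:
apply_moves:
  plan: "0 0 0.6 0 0 0;0 0 0.6 0 0 0;0 0 0.6 0 0 0;0 0 0.6 0 0 0;0 0 0.6 0 0 0;0 0 0.6 0 0 0;0 0 0.6 0 0 0;0 0 0.4 0 0 0;0 0 0.2 0 0 0;0 0 0 0 0 0"

```text
time_s: 19.38
position: [0.5144, 0.0971, 0.0726]
tcp_rot: [[-0.991, 0.133, -0.004], [0.133, 0.991, 0.0], [0.004, -0.0, -1.0]]
force: [0.1, 0.5, 0.8]
opening: 0.004
grasp_force: 0.0
```

Emit:
apply_moves:
  plan: "0 0 0.06 0 0 0;0 0 0.06 0 0 0;0 0 0.06 0 0 0;0 0 0.06 0 0 0;0 0 0.04 0 0 0;0 0 0.02 0 0 0;0 0 0 0 0 0"

```text
time_s: 19.97
position: [0.516, 0.0972, 0.0601]
tcp_rot: [[-0.991, 0.131, 0.001], [0.131, 0.991, -0.0], [-0.001, 0.0, -1.0]]
force: [-1.4, 0.9, 3.0]
opening: 0.009
grasp_force: 1.4
```

```bash
python3 st.py
```

```text
19.9667 [0.516  0.0972 0.0601] yaw 172.46 tilt [ 0.001 -0.    -1.   ] F [-1.44  0.88  3.03] M [ 0.084 -0.136 -0.028] open 0.009 1.4481761951901717 j6 -84.0 tau6 -0.0
```

Emit:
apply_moves:
  plan: "0 0 -0.4 0 0 0;0 0 -0.8 0 0 0;0 0 -0.8 0 0 0;0 0 -0.8 0 0 0;0 0 -0.8 0 0 0;0 0 -0.8 0 0 0;0 0 -0.4 0 0 0;-0.62 -0.238 0 0 0 0;-0.62 -0.238 0 0 0 0;-0.62 -0.238 0 0 0 0"

```text
time_s: 20.8
position: [0.6041, 0.0494, 0.3011]
tcp_rot: [[-0.991, 0.13, 0.002], [0.13, 0.991, -0.0], [-0.002, 0.0, -1.0]]
force: [0.2, 0.7, -0.5]
opening: 0.005
grasp_force: 0.0
```

Emit:
apply_moves:
  plan: "0 0 0 0 0 -0.019;0 0 0 0 0 -0.019;0 0 0 0 0 -0.019;0 0 0 0 0 -0.019;0 0 0 0 0 -0.019;0 0 0 0 0 -0.019;0 0 0 0 0 -0.019;0 0 0 0 0 -0.019;0 0 0 0 0 -0.019;0 0 0 0 0 0"

```text
time_s: 21.63
position: [0.603, 0.0496, 0.2995]
tcp_rot: [[-0.586, -0.81, -0.0], [-0.81, 0.586, 0.0], [0.0, 0.0, -1.0]]
force: [0.6, -0.8, -0.9]
opening: 0.006
grasp_force: 0.0
```

```bash
python3 st.py
python3 - <<'E'
from h import *
s=bot.read_state(); R=s['tcp_rot']; a=np.radians(-126.1); u=np.array([np.cos(a),np.sin(a),0]); n=np.array([u[1],-u[0],0])
A=np.array([.595,.0869,0]); d=s['position']*[1,1,0]-A; print('r',d@u,'d',-d@n)
import cv2
cv2.imwrite("pics/w5.png",capture("wrist")[:,:,::-1])
E
```

```text
21.6333 [0.603  0.0496 0.2995] yaw -125.87 tilt [-0.  0. -1.] F [ 0.56 -0.76 -0.93] M [ 0.125 -0.075 -0.017] open 0.006 0.0 j6 -150.0 tau6 -0.695
r 0.025423466851052675 d 0.028438183801841595
```

View pics/w5.png

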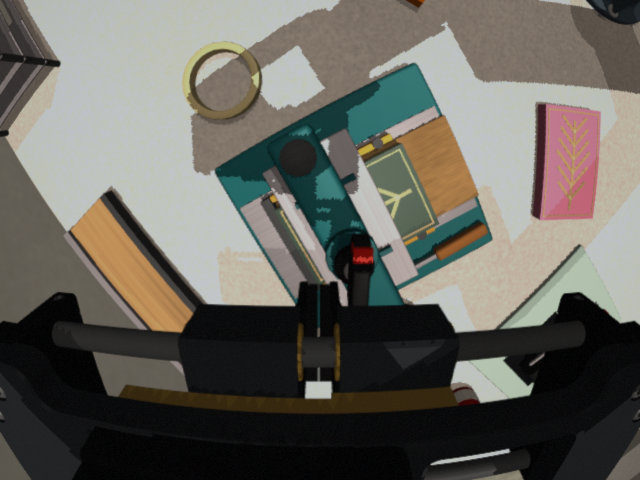

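The view shows the wing upright with its red end at (362,258), just right of the closed fingers at (320,300). That matches the plan.

Emit:
apply_moves:
  plan: "0 0 0.5 0 0 0;0 0 0.5 0 0 0;0 0 0.5 0 0 0;0 0 0.32 0 0 0;0 0.05 0 0 0 0;0 0.05 0 0 0 0;0 0.02 0 0 0 0;0 0 0 0 0 0"

```text
time_s: 22.35
position: [0.5992, 0.0533, 0.2103]
tcp_rot: [[-0.588, -0.809, 0.003], [-0.809, 0.588, -0.0], [-0.002, -0.003, -1.0]]
force: [-0.0, 0.8, 0.7]
opening: 0.01
grasp_force: 0.0
```

```bash
cat > tq.py <<'E'
from h import *
s=bot.read_state(); R=s['tcp_rot']; A=np.array([.595,.0869,0]); u,n=R[:,0],R[:,1]
d=(s['position']-A)*[1,1,0]; F=s['force']
print(s['time_s'],'yaw',np.degrees(np.arctan2(u[1],u[0])).round(2),'r %.4f d %.4f z %.4f'%(d@u,-d@n,s['position'][2]),'F',(R.T@F).round(2),'Mz',s['moment'][2].round(3),'r x F',np.cross(d,F)[2].round(3),'lever torque(-Fy*r)',(-(F@n)*.0345).round(3))
E
python3 tq.py
```

```text
22.35 yaw -126.01 r 0.0247 d 0.0231 z 0.2103 F [-0.62  0.47 -0.7 ] Mz 0.008 r x F 0.003 lever torque(-Fy*r) -0.016
```

Emit:
apply_moves:
  plan: "0 0.02 0 0 0 0;0 0.02 0 0 0 0;0 0.02 0 0 0 0;0 0.02 0 0 0 0;0 0 0 0 0 0"

```text
time_s: 22.77
position: [0.595, 0.0556, 0.2089]
tcp_rot: [[-0.588, -0.809, 0.0], [-0.809, 0.588, 0.0], [-0.0, -0.0, -1.0]]
force: [-0.1, -0.0, 0.9]
opening: 0.007
grasp_force: 0.0
```

```bash
python3 tq.py
```

```text
22.7667 yaw -125.98 r 0.0254 d 0.0184 z 0.2089 F [ 0.07  0.06 -0.88] Mz -0.031 r x F -0.003 lever torque(-Fy*r) -0.002
```

Emit:
apply_moves:
  plan: "0 0.02 0 0 0 0;0 0.02 0 0 0 0;0 0.02 0 0 0 0"

```text
time_s: 23.02
position: [0.5932, 0.0568, 0.2087]
tcp_rot: [[-0.587, -0.809, 0.001], [-0.809, 0.587, -0.001], [0.0, -0.001, -1.0]]
force: [0.6, -1.5, -0.3]
opening: 0.005
grasp_force: 0.8
```

```bash
python3 tq.py
```

```text
23.0167 yaw -125.98 r 0.0254 d 0.0162 z 0.2087 F [ 0.87 -1.43  0.26] Mz -0.021 r x F 0.022 lever torque(-Fy*r) 0.049
```

Emit:
apply_moves:
  plan: "0.0144 0.022 0.0017 0 0 0.007;0.0144 0.022 0.0017 0 0 0.007;0.0144 0.022 0.0017 0 0 0.007;0.0144 0.022 0.0017 0 0 0.007;0.0144 0.022 0.0017 0 0 0.007;0.0144 0.022 0.0017 0 0 0.007;0.0144 0.022 0.0017 0 0 0.007;0.0144 0.022 0.0017 0 0 0.007;0.0144 0.022 0.0017 0 0 0.007;0.0144 0.022 0.0017 0 0 0.007"

```text
time_s: 23.85
position: [0.5806, 0.0601, 0.2079]
tcp_rot: [[-0.877, -0.48, 0.001], [-0.48, 0.877, -0.001], [-0.001, -0.001, -1.0]]
force: [0.7, -0.7, -0.5]
opening: 0.006
grasp_force: 0.6
```

```bash
python3 tq.py
```

```text
23.85 yaw -151.32 r 0.0255 d 0.0166 z 0.2079 F [-0.27 -0.94  0.48] Mz -0.047 r x F 0.028 lever torque(-Fy*r) 0.032
```

Emit:
apply_moves:
  plan: "0.0144 0.022 0.0017 0 0 0.007;0.0144 0.022 0.0017 0 0 0.007;0.0144 0.022 0.0017 0 0 0.007;0.0144 0.022 0.0017 0 0 0.007"

```text
time_s: 24.18
position: [0.5762, 0.0628, 0.2076]
tcp_rot: [[-0.948, -0.319, 0.001], [-0.319, 0.948, -0.001], [-0.001, -0.001, -1.0]]
force: [1.6, -1.1, -0.6]
opening: 0.009
grasp_force: 0.6
```

```bash
python3 tq.py
```

```text
24.1833 yaw -161.4 r 0.0255 d 0.0168 z 0.2076 F [-1.18 -1.58  0.65] Mz 0.018 r x F 0.06 lever torque(-Fy*r) 0.054
```

Emit:
apply_moves:
  plan: "0.0087 0.0132 0.001 0 0 0.0042;0.0087 0.0132 0.001 0 0 0.0042"

```text
time_s: 24.35
position: [0.5749, 0.0638, 0.2075]
tcp_rot: [[-0.963, -0.269, 0.001], [-0.269, 0.963, -0.0], [-0.001, -0.001, -1.0]]
force: [0.5, -1.0, 0.0]
opening: 0.002
grasp_force: 0.6
```

```bash
python3 tq.py
```

```text
24.35 yaw -164.37 r 0.0256 d 0.0168 z 0.2075 F [-0.2  -1.05 -0.01] Mz 0.004 r x F 0.03 lever torque(-Fy*r) 0.036
```

Emit:
apply_moves:
  plan: "0.0087 0.0132 0.001 0 0 0.0042;0.0087 0.0132 0.001 0 0 0.0042"

```text
time_s: 24.52
position: [0.5737, 0.0649, 0.2074]
tcp_rot: [[-0.976, -0.218, 0.001], [-0.218, 0.976, -0.0], [-0.001, -0.001, -1.0]]
force: [0.6, -0.9, -0.7]
opening: 0.004
grasp_force: 0.6
```

Emit:
apply_moves:
  plan: "0.0087 0.0132 0.001 0 0 0.0042;0.0087 0.0132 0.001 0 0 0.0042"

```text
time_s: 24.68
position: [0.5726, 0.066, 0.2073]
tcp_rot: [[-0.986, -0.166, 0.001], [-0.166, 0.986, -0.001], [-0.001, -0.001, -1.0]]
force: [0.5, -0.9, 0.2]
opening: 0.004
grasp_force: 0.5
```

Emit:
apply_moves:
  plan: "0.0087 0.0132 0.001 0 0 0.0042;0.0087 0.0132 0.001 0 0 0.0042"

```text
time_s: 24.85
position: [0.5715, 0.0672, 0.2071]
tcp_rot: [[-0.993, -0.114, 0.001], [-0.114, 0.993, -0.001], [-0.001, -0.001, -1.0]]
force: [0.8, -1.6, -0.7]
opening: 0.006
grasp_force: 0.5
```

Emit:
apply_moves:
  plan: "0.0087 0.0132 0.001 0 0 0.0042;0.0087 0.0132 0.001 0 0 0.0042"

```text
time_s: 25.02
position: [0.5705, 0.0684, 0.2071]
tcp_rot: [[-0.998, -0.062, 0.001], [-0.062, 0.998, -0.001], [-0.001, -0.001, -1.0]]
force: [1.0, -0.7, -0.2]
opening: 0.001
grasp_force: 0.5
```

Emit:
apply_moves:
  plan: "0.0087 0.0132 0.001 0 0 0.0042;0.0087 0.0132 0.001 0 0 0.0042"

```text
time_s: 25.18
position: [0.5695, 0.0697, 0.207]
tcp_rot: [[-1.0, -0.009, 0.001], [-0.009, 1.0, -0.001], [-0.001, -0.001, -1.0]]
force: [0.7, -0.3, 1.0]
opening: 0.006
grasp_force: 0.5
```

Emit:
apply_moves:
  plan: "0.0087 0.0132 0.001 0 0 0.0042;0.0087 0.0132 0.001 0 0 0.0042"

```text
time_s: 25.35
position: [0.5686, 0.071, 0.2069]
tcp_rot: [[-0.999, 0.044, 0.001], [0.044, 0.999, -0.001], [-0.001, -0.001, -1.0]]
force: [1.4, -0.9, -0.5]
opening: 0.004
grasp_force: 0.5
```

Emit:
apply_moves:
  plan: "0.0087 0.0132 0.001 0 0 0.0042;0.0087 0.0132 0.001 0 0 0.0042"

```text
time_s: 25.52
position: [0.5678, 0.0723, 0.2068]
tcp_rot: [[-0.995, 0.096, 0.001], [0.096, 0.995, -0.001], [-0.001, -0.001, -1.0]]
force: [0.9, -1.5, -0.2]
opening: 0.005
grasp_force: 0.5
```

Emit:
apply_moves:
  plan: "0.0087 0.0132 0.001 0 0 0.0042;0.0087 0.0132 0.001 0 0 0.0042"

```text
time_s: 25.68
position: [0.5671, 0.0737, 0.2066]
tcp_rot: [[-0.989, 0.149, 0.001], [0.149, 0.989, -0.001], [-0.001, -0.0, -1.0]]
force: [0.3, -0.9, 0.4]
opening: 0.006
grasp_force: 0.5
```

Emit:
apply_moves:
  plan: "0.0087 0.0132 0.001 0 0 0.0042;0.0087 0.0132 0.001 0 0 0.0042"

```text
time_s: 25.85
position: [0.5664, 0.0752, 0.2066]
tcp_rot: [[-0.98, 0.201, 0.001], [0.201, 0.98, -0.001], [-0.001, -0.0, -1.0]]
force: [0.5, -1.4, 0.5]
opening: 0.004
grasp_force: 0.5
```

Emit:
apply_moves:
  plan: "0.0087 0.0132 0.001 0 0 0.0042;0.0087 0.0132 0.001 0 0 0.0042"

```text
time_s: 26.02
position: [0.5658, 0.0766, 0.2065]
tcp_rot: [[-0.968, 0.252, 0.001], [0.252, 0.968, -0.001], [-0.001, -0.0, -1.0]]
force: [0.7, -0.8, 0.3]
opening: 0.005
grasp_force: 0.5
```

Emit:
apply_moves:
  plan: "0.0087 0.0132 0.001 0 0 0.0042;0.0087 0.0132 0.001 0 0 0.0042"

```text
time_s: 26.18
position: [0.5652, 0.0781, 0.2064]
tcp_rot: [[-0.953, 0.303, 0.001], [0.303, 0.953, -0.001], [-0.001, -0.0, -1.0]]
force: [0.0, -1.7, 0.2]
opening: 0.008
grasp_force: 0.5
```

Emit:
apply_moves:
  plan: "0.0087 0.0132 0.001 0 0 0.0042;0.0087 0.0132 0.001 0 0 0.0042"

```text
time_s: 26.35
position: [0.5648, 0.0797, 0.2062]
tcp_rot: [[-0.936, 0.353, 0.001], [0.353, 0.936, -0.001], [-0.001, -0.0, -1.0]]
force: [0.6, -1.7, 0.9]
opening: 0.003
grasp_force: 0.5
```

```bash
python3 tq.py
```

```text
26.35 yaw 159.35 r 0.0257 d 0.0174 z 0.2062 F [-1.16 -1.43 -0.85] Mz -0.001 r x F 0.057 lever torque(-Fy*r) 0.049
```

Emit:
apply_moves:
  plan: "0.0087 0.0132 0.001 0 0 0.0042;0.0087 0.0132 0.001 0 0 0.0042"

```text
time_s: 26.52
position: [0.5644, 0.0812, 0.2061]
tcp_rot: [[-0.916, 0.402, 0.0], [0.402, 0.916, -0.001], [-0.001, -0.0, -1.0]]
force: [0.5, -0.7, 0.2]
opening: 0.004
grasp_force: 0.5
```

Emit:
apply_moves:
  plan: "0.0087 0.0132 0.001 0 0 0.0042;0.0087 0.0132 0.001 0 0 0.0042"

```text
time_s: 26.68
position: [0.5641, 0.0828, 0.206]
tcp_rot: [[-0.893, 0.449, 0.0], [0.449, 0.893, -0.001], [-0.001, -0.0, -1.0]]
force: [0.3, -1.2, 0.9]
opening: 0.005
grasp_force: 0.5
```

Emit:
apply_moves:
  plan: "-0.1 0 0 0 0 0;-0.1 0 0 0 0 0;0.015 0.0137 0.0017 0 0 0.007;0.015 0.0137 0.0017 0 0 0.007"

```text
time_s: 27.02
position: [0.5731, 0.0798, 0.2057]
tcp_rot: [[-0.85, 0.526, 0.001], [0.526, 0.85, -0.001], [-0.001, -0.0, -1.0]]
force: [0.4, -2.3, 0.1]
opening: 0.009
grasp_force: 0.6
```

```bash
python3 tq.py
```

```text
27.0167 yaw 148.23 r 0.0149 d 0.0175 z 0.2057 F [-1.57 -1.72 -0.05] Mz -0.004 r x F 0.053 lever torque(-Fy*r) 0.059
```

Emit:
apply_moves:
  plan: "0.015 0.0137 0.0017 0 0 0.007;0.015 0.0137 0.0017 0 0 0.007"

```text
time_s: 27.18
position: [0.5723, 0.0811, 0.2056]
tcp_rot: [[-0.801, 0.599, 0.0], [0.599, 0.801, -0.002], [-0.002, -0.002, -1.0]]
force: [-1.2, -5.1, 2.1]
opening: 0.004
grasp_force: 2.4
```

```bash
python3 tq.py
```

```text
27.1833 yaw 143.23 r 0.0147 d 0.0182 z 0.2056 F [-2.08 -4.85 -2.12] Mz -0.066 r x F 0.109 lever torque(-Fy*r) 0.167
```

Emit:
apply_moves:
  plan: "0 0.01 0 0 0 0;0 0 0 0 0 0"

```text
time_s: 27.35
position: [0.5724, 0.0812, 0.2056]
tcp_rot: [[-0.803, 0.596, -0.0], [0.596, 0.803, -0.003], [-0.001, -0.003, -1.0]]
force: [-0.6, -6.0, 0.8]
opening: 0.002
grasp_force: 2.4
```

```bash
python3 tq.py
```

```text
27.35 yaw 143.4 r 0.0148 d 0.0180 z 0.2056 F [-3.04 -5.16 -0.82] Mz 0.034 r x F 0.131 lever torque(-Fy*r) 0.178
```

Emit:
apply_moves:
  plan: "0 0.01 0 0 0 0;0 0.01 0 0 0 0;0 0 0 0 0 0"

```text
time_s: 27.6
position: [0.5725, 0.0814, 0.2056]
tcp_rot: [[-0.803, 0.596, -0.002], [0.596, 0.803, -0.004], [-0.001, -0.004, -1.0]]
force: [-1.9, -6.7, 1.7]
opening: 0.003
grasp_force: 3.4
```

```bash
python3 tq.py
```

```text
27.6 yaw 143.41 r 0.0148 d 0.0178 z 0.2056 F [-2.46 -6.53 -1.69] Mz 0.011 r x F 0.141 lever torque(-Fy*r) 0.225
```

Emit:
apply_moves:
  plan: "0 0.015 0 0 0 0;0 0.015 0 0 0 0;0 0 0 0 0 0"

```text
time_s: 27.85
position: [0.5726, 0.0818, 0.2056]
tcp_rot: [[-0.803, 0.596, -0.003], [0.596, 0.803, -0.006], [-0.001, -0.007, -1.0]]
force: [-3.4, -7.8, 2.6]
opening: 0.004
grasp_force: 4.9
```

```bash
python3 tq.py
```

```text
27.85 yaw 143.43 r 0.0150 d 0.0174 z 0.2056 F [-1.9  -8.36 -2.54] Mz 0.114 r x F 0.158 lever torque(-Fy*r) 0.288
```

Emit:
apply_moves:
  plan: "0 -0.03 0 0 0 0;0 -0.1 0 0 0 0;0 -0.2 0 0 0 0;0 0 -0.4 0 0 0;0 0 -0.6 0 0 0;0 0 -0.6 0 0 0;0 0 -0.3 0 0 -0.012;-0.1 0.2 0 0 0 0;-0.1 0.2 0 0 0 0;-0.1 0.2 0 0 0 0"
  gripper: 1

```text
time_s: 28.68
position: [0.5929, 0.0896, 0.3]
tcp_rot: [[-0.844, 0.537, -0.0], [0.537, 0.844, 0.001], [0.001, 0.001, -1.0]]
force: [0.5, -0.1, -0.6]
opening: 0.679
grasp_force: 0.0
```

Emit:
apply_moves:
  plan: "0 0 0 0 0 0;0 0 0 0 0 0;0 0 0 0 0 0;0 0 0 0 0 0"

```text
time_s: 29.02
position: [0.5917, 0.0889, 0.2998]
tcp_rot: [[-0.844, 0.536, -0.002], [0.536, 0.844, 0.0], [0.002, -0.001, -1.0]]
force: [-0.2, -1.0, -0.6]
opening: 0.961
grasp_force: 0.0
```

```bash
python3 tq.py
python3 - <<'E'
from h import *
import cv2
s=bot.read_state(); np.savez("w6.npz",p=s['position'],R=s['tcp_rot'])
im=capture("wrist")[:,:,::-1]; cv2.imwrite("pics/w6.png",cv2.resize(im[150:350,220:440],None,fx=2.7,fy=2.7,interpolation=cv2.INTER_CUBIC))
E
```

```text
29.0167 yaw 147.6 r 0.0038 d 0.0001 z 0.2998 F [-0.4  -0.97  0.6 ] Mz 0.027 r x F 0.004 lever torque(-Fy*r) 0.033
```

View pics/w6.png

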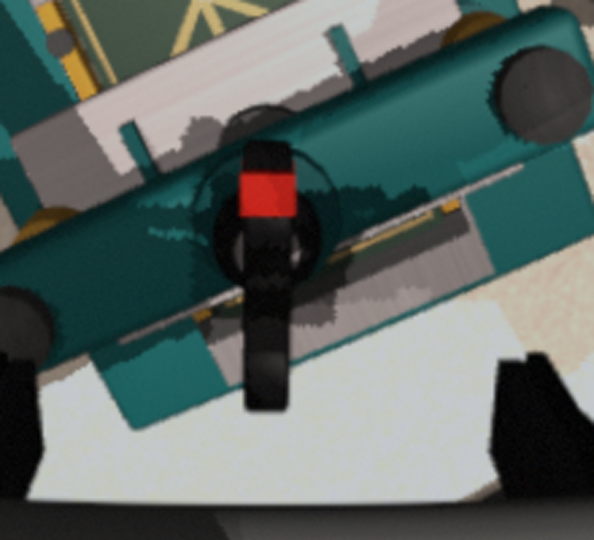

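The view shows the wing nearly upright under the open fingers. Its upper edge's centre line runs from (268,172) at the red end to (266,408) in the crop.

Run:
```python
from h import *
w=np.load("w6.npz")
q=wray(np.array([(268.5,172),(265.5,408)])/2.7+[219.8,149.8],.232,w['p'],w['R']); d=q[0]-q[1]
print(np.degrees(np.arctan2(d[1],d[0])),np.linalg.norm(d),q.mean(0),(q-w['p'])@w['R']/.05)
```

```text
146.92450987737232 0.06232548872675672 [0.59382323 0.08579967 0.232     ] [[ 0.55263533 -0.02130348  1.35681607]
 [-0.69378681 -0.03595552  1.35487441]]
```

Emit:
apply_moves:
  plan: "-0.076 -0.01 0.3 0 0 -0.003;0 0 0.4 0 0 0;0 0 0.4 0 0 0;0 0 0.4 0 0 0;0 0 0.3 0 0 0;0 0 0.18 0 0 0;0 0 0 0 0 0;0 0 0 0 0 0"

```text
time_s: 29.73
position: [0.5953, 0.0864, 0.2016]
tcp_rot: [[-0.854, 0.52, -0.0], [0.52, 0.854, 0.0], [0.0, -0.0, -1.0]]
force: [0.6, 0.1, 0.5]
opening: 0.997
grasp_force: 0.0
```

Emit:
apply_moves:
  plan: "0 0 0 0 0 0;0 0 0 0 0 0;0 0 0 0 0 0;0 0 0 0 0 0;0 0 0 0 0 0;0 0 0 0 0 0;0 0 0 0 0 0;0 0 0 0 0 0;0 0 0 0 0 0;0 0 0 0 0 0"
  gripper: -1

```text
time_s: 30.57
position: [0.5953, 0.0865, 0.2016]
tcp_rot: [[-0.854, 0.52, -0.0], [0.52, 0.854, 0.0], [0.0, -0.0, -1.0]]
force: [0.2, -1.0, -0.5]
opening: 0.326
grasp_force: 0.0
```

Emit:
apply_moves:
  plan: "0 0 0 0 0 0;0 0 0 0 0 0;0 0 0 0 0 0;0 0 0 0 0 0;0 0 0 0 0 0;0 0 0 0 0 0;0 0 0 0 0 0;0 0 0 0 0 0;0 0 0 0 0 0"

```text
time_s: 31.32
position: [0.5954, 0.0867, 0.2016]
tcp_rot: [[-0.854, 0.52, 0.0], [0.52, 0.854, 0.0], [0.0, 0.0, -1.0]]
force: [1.5, 0.6, -0.7]
opening: 0.138
grasp_force: 29.9
```

```bash
python3 tq.py; python3 st.py
```

```text
31.3167 yaw 148.7 r -0.0005 d -0.0000 z 0.2016 F [-1.03  1.28  0.69] Mz 0.023 r x F 0.001 lever torque(-Fy*r) -0.044
31.3167 [0.5954 0.0867 0.2016] yaw 148.7 tilt [ 0.  0. -1.] F [ 1.55  0.56 -0.68] M [ 0.298 -0.262  0.023] open 0.138 29.91232213564217 j6 -61.1 tau6 0.01
```

Emit:
apply_moves:
  plan: "0 0 -0.0033 0 0 -0.0136;0 0 -0.0033 0 0 -0.0136;0 0 -0.0033 0 0 -0.0136;0 0 -0.0033 0 0 -0.0136;0 0 -0.0033 0 0 -0.0136;0 0 -0.0033 0 0 -0.0136;0 0 -0.0033 0 0 -0.0136;0 0 -0.0033 0 0 -0.0136;0 0 -0.0033 0 0 -0.0136"

```text
time_s: 32.07
position: [0.5955, 0.087, 0.203]
tcp_rot: [[-0.974, -0.225, 0.0], [-0.225, 0.974, 0.001], [-0.001, 0.001, -1.0]]
force: [0.9, 2.4, -1.6]
opening: 0.139
grasp_force: 29.9
```

Emit:
apply_moves:
  plan: "0 0 -0.0033 0 0 -0.0136;0 0 -0.0033 0 0 -0.0136;0 0 -0.0033 0 0 -0.0136;0 0 -0.0033 0 0 -0.0136;0 0 -0.0033 0 0 -0.0136;0 0 -0.0033 0 0 -0.0136;0 0 -0.0033 0 0 -0.0136;0 0 -0.0033 0 0 -0.0136;0 0 -0.0033 0 0 -0.0136;0 0 0 0 0 0"

```text
time_s: 32.9
position: [0.5952, 0.0874, 0.2045]
tcp_rot: [[-0.546, -0.838, -0.0], [-0.838, 0.546, 0.002], [-0.001, 0.001, -1.0]]
force: [1.4, 4.0, 0.3]
opening: 0.134
grasp_force: 29.9
```

```bash
python3 st.py
```

```text
32.9 [0.5952 0.0874 0.2045] yaw -123.1 tilt [-0.     0.002 -1.   ] F [1.44 3.99 0.31] M [ 0.643 -0.161 -0.012] open 0.134 29.915547100827098 j6 -149.3 tau6 -0.46
```

Emit:
apply_moves:
  plan: "0 0 0 0 0 0;0 0 0 0 0 0;0 0 0 0 0 0;0 0 0 0 0 0;0 0 0 0 0 0;0 0 0 0 0 0;0 0 0 0 0 0;0 0 0 0 0 0"
  gripper: 0.6

```text
time_s: 33.57
position: [0.5954, 0.0864, 0.2046]
tcp_rot: [[-0.547, -0.837, -0.0], [-0.837, 0.547, -0.0], [0.0, 0.0, -1.0]]
force: [-0.1, -0.1, -0.4]
opening: 0.657
grasp_force: 0.0
```

Emit:
apply_moves:
  plan: "0 0 -0.2 0 0 0;0 0 -0.5 0 0 0;0 0 -0.5 0 0 0;0 0 -0.5 0 0 0;0 0 -0.5 0 0 0;0 0 -0.3 0 0 0;0 0 0 0 0 0;0 0 0 0 0 0"

```text
time_s: 34.23
position: [0.5956, 0.0866, 0.3308]
tcp_rot: [[-0.547, -0.837, 0.003], [-0.837, 0.547, -0.0], [-0.001, -0.002, -1.0]]
force: [0.5, -0.6, -1.0]
opening: 0.802
grasp_force: 0.0
```

```bash
python3 - <<'E'
from h import *
import cv2
s=bot.read_state(); np.savez("w7.npz",p=s['position'],R=s['tcp_rot'])
im=capture("wrist")[:,:,::-1]; cv2.imwrite("pics/w7.png",cv2.resize(im[130:350,200:480],None,fx=2.7,fy=2.7,interpolation=cv2.INTER_CUBIC))
E
python3 st.py
```

```text
34.2833 [0.5948 0.0866 0.3293] yaw -123.17 tilt [-0.001  0.    -1.   ] F [-0.64 -0.1  -1.2 ] M [ 0.164 -0.097 -0.07 ] open 0.802 0.0 j6 -149.2 tau6 -0.001
```

View pics/w7.png

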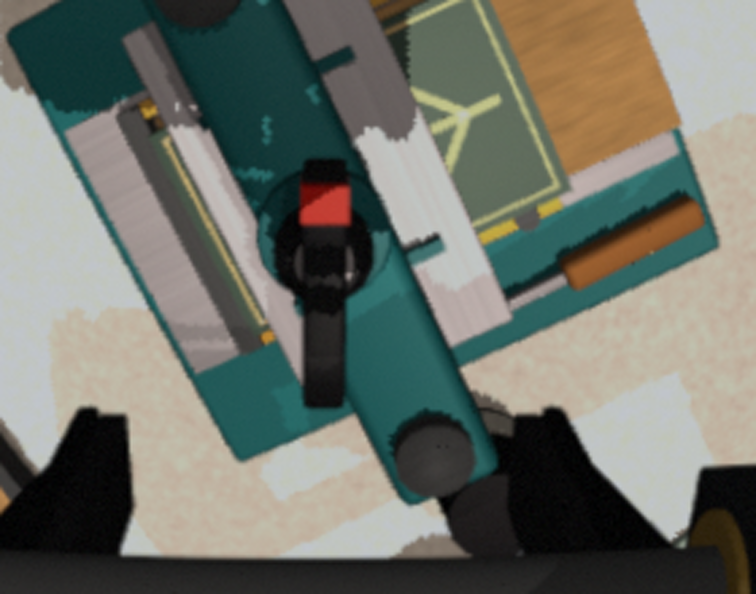

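The wing stands upright in the view, from (326,180) to (324,405), so it kept its backed-off angle. The block is still against the stop and nothing touches the robot, so I'm handing in.

```bash
python3 -c "
from rig import bot
print(bot.hand_in())"
```

```text
the job is handed in; nothing more can be done
None
```

The job is handed in at about 34 s with no verdict shown: the block is home against the stop, the screw was tightened to roughly 0.15 N m above its free torque (an estimate from noisy force readings), backed off about 90° and released, with the robot clear of everything.

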